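# Reset the tray brake on the persimmon packing line

## Task

Back off the jam nut of the tray brake with its red lever pin, turn the black knob clockwise until the orange foot has pushed the yellow sprung plate down by about 2 mm (a 40 N push), then tighten the jam nut again, firmly hand-tight but not forced. Turn the knob only while the nut is loose, do not crush the plate, and leave the things lying around where they are.

Things in the scene. Friction and masses are not known exactly. Their poses are not given: they have to be found in the camera images.
- stand: tray-brake stand fixed to the table: steel base 150 x 130 x 12 mm, blue C-frame, upright on its +y side, arm top 120 mm above the table. Origin on the table under the adjuster's vertical axis; z up. On the axis from below: yellow plate, orange foot, blue arm, brass washer, jam nut, black knob.
- nut: hexagonal steel jam nut, 34 mm across, 16 mm tall; origin on the adjuster axis at its underside, 131 mm above the table. Its own +x points along its lever to the red pin, 65 mm out. Clockwise from above tightens (2.5 mm down per rad). It starts tight, pin towards stand -x within 0.15 rad; 0.6 to 1.2 rad anticlockwise from there it is quite loose (stop at 1.5). It stays where it is left.
- lever_pin (a point): centre of the top end of the lever's red upright pin, 171 mm above the table: 14 mm in diameter, 34 mm tall, on a 17 mm collar whose top is 28 mm below this point; lever bar 10 mm wide, 27 to 35 mm below. Turning the loose nut takes 1 to 3 N here; seated, about 1 N more per 13 N on the washer, in small jerks (it sticks and slips).
- washer: square brass washer 36 mm, 6 mm thick, under the nut; does not turn. Once seated the nut loads it by about 130 N per rad. Firmly hand-tight is 60 to 150 N (7 to 12 N sideways at the pin); over 200 N is forced. The washer is worn askew: after the knob has been turned the nut comes tight 0.3 to 0.8 rad further round than before, different each time: feel for it.
- knob: round black knob, 40 mm in diameter, 30 mm tall, on the axis above the nut; origin at the centre of its underside, 172 mm above the table; own +x along its white stripe. Clockwise from above drives the foot down 3.5 mm per rad; the knob keeps its height and stays where it is left. While the nut is tight it is clamped fast.
- knob_top (a point): centre of the knob's top face, 202 mm above the table, on the adjuster axis. With the nut loose the knob takes 0.28 N m to turn, plus 0.0035 N m per newton between foot and plate (0.14 N m more at 40 N).
- foot: orange foot 22 mm in diameter under the steel spindle, on the adjuster axis; origin at the centre of its underside. It starts 2 to 8 mm above the plate; it moves only up and down.
- plate: yellow sprung plate 80 x 36 x 6 mm under the foot; origin at the centre of its top face; its spring gives 1 mm per 20 N.
- fruit1: loose dried persimmon, orange, 50 mm across and 52 mm tall, beside the stand; origin under its centre
- fruit2: second loose dried persimmon, same size, beside the stand; origin under its centre
- tray_full: loose black tray of dried persimmons, 136 x 194 mm, 55 mm tall; origin under its centre
- pan_lid: loose stainless pan lid 160 x 110 mm, 28 mm tall with its handle; origin under its centre
- spanner: loose spanner lying flat, about 180 mm long
- calyx_cup: loose open white plastic box 90 x 90 x 50 mm; origin under its centre
- tray_card: loose cardboard slab 110 x 70 x 12 mm; origin under its centre
Mind the look-alikes: they are no part of the job. Leave any pink or turquoise look-alike of the stand alone.

How it is judged (in metres and radians):
On the way, in this order (a step that is already met when the one before it is completed fails the run):
1. the jam nut is loose (no load on its washer) and the knob has not yet been turned (foot within 1 mm of its start) (contact force between nut and washer below 2 N and distance of foot from where it was at the start of the episode below 0.001 m), for 0.2 s.
2. with the nut still loose, the foot presses the plate with 20 to 60 N (contact force between foot and plate between 20 and 60 N and contact force between nut and washer below 5 N), for 0.2 s.
At the end, for the whole second after the job is handed in: The foot presses the plate with 20 to 60 N (plate 1 to 3 mm down), the jam nut is tight (40 to 200 N on its washer), knob and nut are released and still (contact force between foot and plate between 20 and 60 N and contact force between nut and washer between 40 and 200 N and angular speed of each of nut, knob below 0.1 rad/s); the robot touches nothing.
It fails at once if the nut is forced (over 240 N on its washer) (contact force between nut and washer above 240 N).
It fails at once if the plate is crushed (over 90 N from the foot) (contact force between foot and plate above 90 N).
It fails at once if one of the things lying around is moved by more than 30 mm (distance of any of fruit1, fruit2, tray_full, pan_lid, spanner, calyx_cup, tray_card from where it was at the start of the episode above 0.03 m).
It also fails if it takes over 72 s, if anything falls off the work surface, if the arm or the gripper's body presses on something with over 40 N, if the wrist force passes 120 N, or if a joint passes its speed limit or range.

## Robot

A 6-joint arm with a two-finger parallel gripper is mounted at the origin on the work surface. World frame = base frame: x ahead of the robot, y to its left, z up, the work surface at z = 0. Lengths are in m, angles in degrees, forces in N, time in s.
With the tool pointing down it reaches from about 0.4 to 0.825 m from the base axis. Payload 7 kg.
Tool frame: the origin (TCP) lies at the very end of the fingers, on their centre line; the grasp point (between the pads) lies hold_point_z behind it (hold_point_z is the distance from the TCP to the grasp point, in m); z points along the fingers, y is the direction in which the jaws open and shut (so a half turn about z gives the same grasp; the last joint's range is limited). The gripper opens to 88 mm and grips with 3 to 60 N. Pads are 19 mm wide; open, the fingers measure 130 mm over their backs; the gripper's body (78 mm by 193 mm) begins 47 mm behind the grasp point.
Start: joints at [-55.285, 20.546, 0.682, 0, -70.136, -16.507], TCP at [0.211, -0.641, 0.227] pointing down, gripper open.
Joint ranges: [-176.03, 176.03], [-82.01, 121.73], [-58.28, 71.71], [-173.87, 95.51], [-174.79, -0.11], [-173.66, 173.66]. Speed limits (degrees/s): [136.94, 136.94, 172.46, 180, 180, 180].

## Interface

Orientations are given as [roll, pitch, yaw] about the fixed x, y, z axes, in that order (R = Rz(yaw) Ry(pitch) Rx(roll)).
In Python, from plant import get_obs, snapshot, close_job, hold_point_z gives the robot as it stands. The module is installed in compiled form; this text tells all that it offers.
- The arm moves only by the tool jog_arm, never from a script. Its argument "commands" is a list of rows, each a list of 4 numbers: the shift along the world's x, y, z in mm, then the turn about the world's z in degrees. In form: [[x, y, z, turn], ...]. A call has exactly 10 rows; each row shifts and turns the commanded pose from where the row before left it; what a row does not reach is not made up. A row lasts 1/12 s, in which the tool goes at most 41.7 mm and 7.16 degrees, less where a joint would pass 70% of its speed; a pose out of reach is approached as far as the arm can. A call is refused whole if a number of a shift passes 41.7 or a number of a turn 7.16, either way. A call with a gripper value outside its range is refused whole. "fingers" is the finger opening in mm, from 0 to 87.6, set as the call begins (left out, the last holds). The fingers move at their own pace and stop on an object; the grip force is fixed at half the most. Time passes only in rows, so rows that do not move let the fingers close, or fill a call up. It gives the time, the measured TCP pose, the force and the opening at its end, in the units of the state.
- get_obs(): the state, without advancing time (a new reading comes with each control period).
- snapshot(name): name is "scene" or "side" or "wrist"; returns a dict with "image" (480x640x3 uint8, red, green, blue), "fov_y" (degrees; the focal length in pixels is half the picture's height over the tangent of half this angle, whatever the lens; pixels are square), "cx", "cy" (the principal point, pixels), "rvec" (rotation vector, rad) and "tvec" (3), from world to camera coordinates, as OpenCV has them; the wrist camera has in their place "mount" (4x4, takes a point from camera to tool coordinates, whose origin is the TCP and whose axes are the flange's). Camera axes: x right, y down, z forward; pixel columns grow to the right and rows downward; lengths in m; the calibration is good to about 2 mm. A picture is of the moment at which its call begins: read the wrist's pose just before it. There is no depth.
- close_job(): hands the job in, once; it reports no verdict.
The state is a dict: "clock": time; "joint_pos": joint angles; "qvel": joint speeds; "tau": joint torques, N m; "tool_pos": TCP position; "orientation": TCP orientation; "force": force on the tool from outside, world axes, zero at the start; "moment": the same for the moment, N m; "opening": finger opening in m.
Only numpy, scipy, OpenCV 4.12 (cv2) and the standard library are available. Lean on these libraries where they do the work, as an engineer would, in place of code of your own. Each camera call takes 0.05 s, during which the arm holds its last target.

## Working session

There is one attempt and no reset: what is moved stays moved. The work goes in short steps, Python scripts to look and compute and a tool call to move; the robot and the scene stay as the last step left them, time stands still between calls to the robot, and variables do not carry over. Pictures are saved under pics/ and viewed, and the job is handed in when it is done.

Besides the shell and the picture viewer there is one more tool, called after "Emit:" by a JSON object that holds its "name" and its "arguments", one argument or row to a line. jog_arm: Moves the arm, as the interface text tells. Its arguments: {"type":"object","properties":{"commands":{"type":"array","items":{"type":"array","items":{"type":"number"}}},"fingers":{"type":"number"}},"required":["commands"]}

```bash
mkdir -p pics
cat > h.py <<'E'
import numpy as np, cv2
from plant import get_obs, snapshot, close_job, hold_point_z
from scipy.spatial.transform import Rotation as R
def cam(s):
    h=s["image"].shape[0]; f=h/2/np.tan(np.radians(s["fov_y"])/2)
    return np.array([[f,0,s["cx"]],[0,f,s["cy"]],[0,0,1]])
def ext(s,o=None):
    if "mount" in s:
        M=np.array(s["mount"]); T=np.eye(4); T[:3,:3]=R.from_euler('xyz',o["orientation"],degrees=True).as_matrix(); T[:3,3]=o["tool_pos"]
        W=np.linalg.inv(T@M); return W[:3,:3],W[:3,3]
    return R.from_rotvec(np.ravel(s["rvec"])).as_matrix(),np.ravel(s["tvec"])
def plane(s,uv,z,o=None):
    K=cam(s);r,t=ext(s,o);c=-r.T@t;d=r.T@np.linalg.inv(K)@np.array([uv[0],uv[1],1.]);return c+d*(z-c[2])/d[2]
def proj(s,p,o=None):
    K=cam(s);r,t=ext(s,o);q=K@(r@np.array(p)+t);return q[:2]/q[2]
def save(s,n): cv2.imwrite("pics/"+n+".png",cv2.cvtColor(s["image"],cv2.COLOR_RGB2BGR))
E
python3 - <<'E'
from h import *
import pickle
o=get_obs();print(o,hold_point_z if not callable(hold_point_z) else hold_point_z())
for n in ["scene","side","wrist"]:
    o=get_obs();s=snapshot(n);save(s,n+"0");pickle.dump((s,o),open(n+"0.pkl","wb"))
    print(n,s["fov_y"],s["cx"],s["cy"]);r,t=ext(s,o);print(-r.T@t)
E
```

```text
{'clock': 0.0, 'joint_pos': array([-5.52867756e+01,  2.05899359e+01,  6.35524942e-01, -2.17232315e-02,
       -7.01362542e+01, -1.65075779e+01]), 'qvel': array([ 0.0420866 ,  0.11311562,  0.04570002, -0.06084786, -0.06226997,
       -0.04142271]), 'tau': array([-1.44930429e-03, -5.82712913e+01,  2.93066275e+01,  6.99723288e+00,
        7.10776090e-03, -1.41165874e-04]), 'tool_pos': array([ 0.21073227, -0.64075411,  0.22564787]), 'orientation': array([ 1.79907269e+02, -6.18470003e-03, -1.61801746e+02]), 'force': array([ 0.74983314, -0.46594059, -0.54448558]), 'moment': array([ 0.00278387, -0.00558341,  0.04707336]), 'opening': 0.08756355837590403} 0.0188
scene 52.95295945139211 316.5188558039811 241.85931344412535
[ 1.33583947 -0.28142172  0.72471856]
side 47.85520634699995 319.4459601126827 238.74498188069362
[0.36132769 0.79738209 0.92894433]
wrist 67.21976737296332 318.49720156831967 237.30149100700504
[ 0.14685053 -0.66308791  0.3843876 ]
```

View pics/scene0.png

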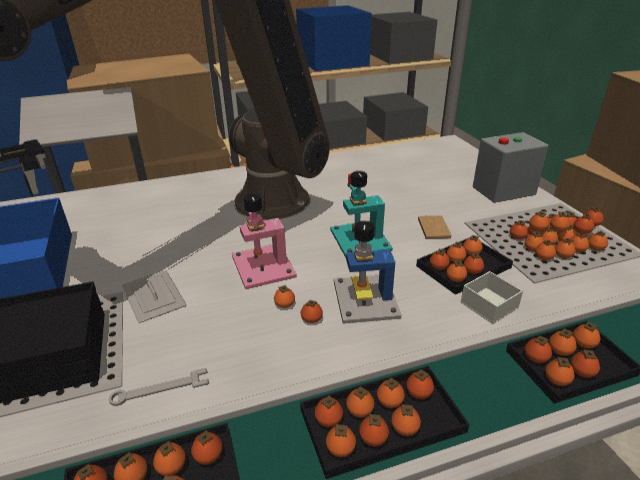

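View pics/side0.png

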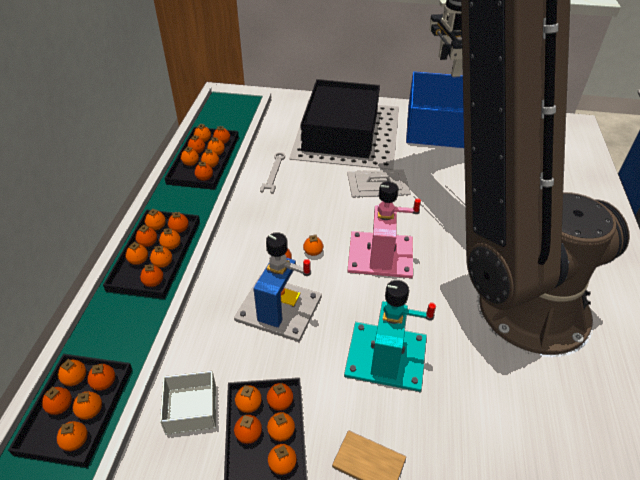

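View pics/wrist0.png

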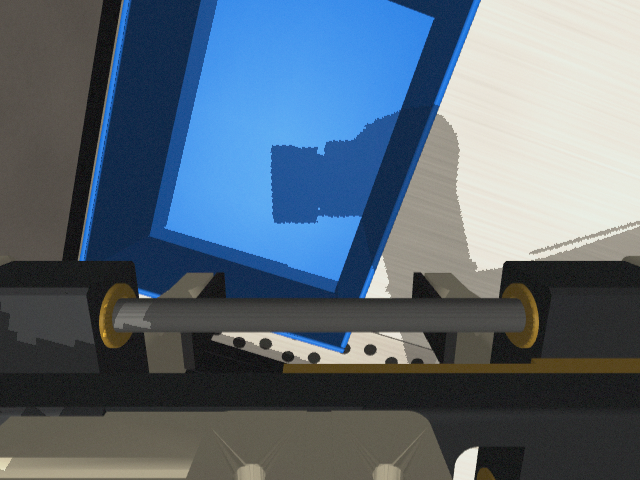

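Candidates are the blue C-frame stand with a grey base (scene 367,285 / side 278,300), the pink look-alike (scene 262,255 / side 381,245) and the turquoise one (scene 360,225 / side 388,345). I choose the blue one: it has the yellow plate and steel base. Next I check it in a close crop.

Run:
```python
from h import *
import pickle
S,o=pickle.load(open("scene0.pkl","rb"));D,_=pickle.load(open("side0.pkl","rb"))
a=cv2.resize(S["image"][210:330,320:420],None,fx=4,fy=4,interpolation=cv2.INTER_CUBIC)
b=cv2.resize(D["image"][220:340,230:330],None,fx=4,fy=4,interpolation=cv2.INTER_CUBIC)
cv2.imwrite("pics/crop0.png",cv2.cvtColor(np.hstack([a,b]),cv2.COLOR_RGB2BGR))
```

```text
(no output)
```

View pics/crop0.png

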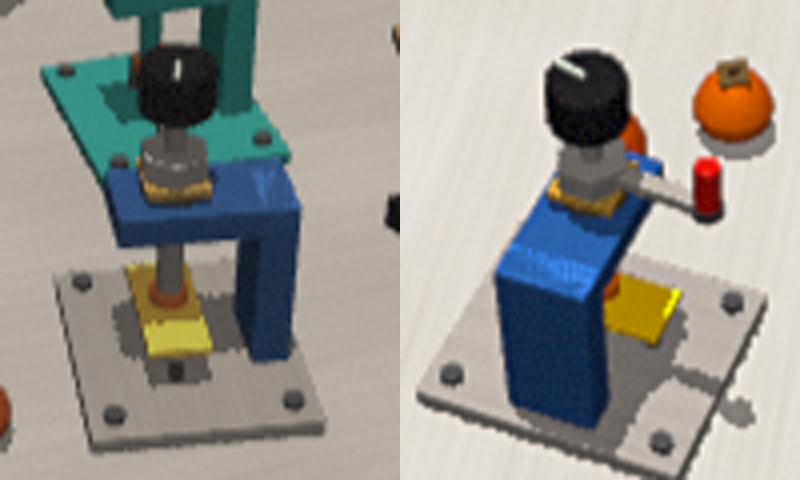

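The crop shows the blue stand: black knob with white stripe (scene ≈364,231, side ≈277,245), red pin in the side view (≈306,268). Next I measure these.

Run:
```python
from h import *
import pickle
S,o=pickle.load(open("scene0.pkl","rb"));D,_=pickle.load(open("side0.pkl","rb"))
def blob(img,m,c):
    n,l,st,ce=cv2.connectedComponentsWithStats(m.astype(np.uint8))
    best=min(range(1,n),key=lambda i:np.hypot(*(ce[i]-c))+(1000 if st[i,4]<30 else 0));return ce[best],st[best]
for nm,s,c in [("scene",S,(364,231)),("side",D,(277,245))]:
    im=s["image"].astype(int); roi=np.zeros(im.shape[:2],bool); roi[c[1]-20:c[1]+14,c[0]-16:c[0]+16]=1
    m=(im.max(2)<60)&roi; m=cv2.morphologyEx(m.astype(np.uint8),cv2.MORPH_CLOSE,np.ones((5,5)))
    ce,st=blob(im,m,c);print(nm,ce,st,plane(s,ce,0.187))
im=D["image"].astype(int);m=(im[...,0]>120)&(im[...,1]<50)&(im[...,2]<60)
ce,st=blob(im,m,(306,268));print("pin",ce,st,"centre z .154:",plane(D,ce,0.155))
# triangulate knob
p=cv2.triangulatePoints
```

```text
scene [365.17864924 228.94335512] [352 211  25  32 459] [0.53657894 0.08350758 0.187     ]
side [276.50502513 244.74120603] [267 233  20  24 398] [0.54537443 0.07868422 0.187     ]
pin [257.96969697 430.6969697 ] [252 420   9  21  33] centre z .154: [0.50002474 0.43735079 0.155     ]
```

Run:
```python
from h import *
import pickle
S,o=pickle.load(open("scene0.pkl","rb"));D,_=pickle.load(open("side0.pkl","rb"))
im=D["image"][255:285,295:318].astype(int);
m=(im[...,0]>130)&(im[...,1]<90)&(im[...,2]<90);ys,xs=np.nonzero(m);print("pin",xs.min()+295,xs.max()+295,ys.min()+255,ys.max()+255,len(xs))
c=(xs.mean()+295,ys.mean()+255);print(c,plane(D,c,0.157),)
for nm,s,c in [("scene",S,(364,231)),("side",D,(277,245))]:
    im=s["image"].astype(int); roi=np.zeros(im.shape[:2],bool); roi[c[1]-11 if nm=="scene" else c[1]-13:c[1]+10,c[0]-14:c[0]+14]=1
    m=(im.max(2)<70)&roi; m=cv2.morphologyEx(m.astype(np.uint8),cv2.MORPH_CLOSE,np.ones((5,5)))
    ys,xs=np.nonzero(m);print(nm,xs.min(),xs.max(),ys.min(),ys.max());ce=(xs.mean(),ys.mean());print(ce,plane(s,ce,0.187))
print("scene base bottom z=.012")
for u,v in [(93,445),(325,418),(55,272)]: print(plane(S,(320+u/4,210+v/4),0.012))
print("side")
for u,v in [(417,393),(680,470),(768,290)]: print(plane(D,(230+(u-400)/4,220+v/4),0.012))
```

```text
pin 303 309 260 266 31
(np.float64(305.96774193548384), np.float64(262.19354838709677)) [0.48631105 0.0874797  0.157     ]
scene 352 375 220 240
(np.float64(364.11529411764707), np.float64(229.98117647058822)) [0.53967559 0.0797365  0.187     ]
side 266 286 233 254
(np.float64(276.52331606217615), np.float64(244.13989637305698)) [0.54567656 0.07706907 0.187     ]
scene base bottom z=.012
[0.61097748 0.00731046 0.012     ]
[0.63319458 0.13475951 0.012     ]
[0.45987235 0.04081759 0.012     ]
side
[0.63157659 0.13683574 0.012     ]
[0.48677087 0.16305525 0.012     ]
[0.45982853 0.03826387 0.012     ]
```

Run:
```python
from h import *
import pickle
S,o=pickle.load(open("scene0.pkl","rb"));D,_=pickle.load(open("side0.pkl","rb"));W,o=pickle.load(open("wrist0.pkl","rb"))
print(np.array(W["mount"]).round(3))
for n,u in [("turq",(397,292)),("pink",(388,191))]: print(n,plane(D,u,0.19))
for n,u in [("turq",(358,179)),("pink",(253,205))]: print(n,plane(S,u,0.19))
print("pins",plane(D,(431,306),.165),plane(D,(417,201),.165))
print("fruit", plane(S,(311,313),.025),plane(S,(284,298),.025))
# pin top of blue
print(plane(D,(230+307/4,220+163/4),0.171))
```

```text
[[-0.    -0.968 -0.251  0.068]
 [ 1.    -0.     0.001 -0.001]
 [-0.001 -0.251  0.968 -0.159]
 [ 0.     0.     0.     1.   ]]
turq [0.30933592 0.16335776 0.19      ]
pink [ 0.34198629 -0.11634089  0.19      ]
turq [0.31216967 0.16001764 0.19      ]
pink [ 0.35464785 -0.1200434   0.19      ]
pins [0.24563026 0.16496476 0.165     ] [ 0.27684777 -0.1232976   0.165     ]
fruit [ 0.57639537 -0.0544474   0.025     ] [ 0.50767647 -0.09649454  0.025     ]
[0.48319428 0.09637961 0.171     ]
```

Emit:
{"name": "jog_arm", "arguments": {
  "commands": [
    [15,30,10,7],
    [20,35,10,7],
    [20,35,10,7],
    [20,35,10,7],
    [20,35,10,7],
    [20,35,10,7],
    [20,35,10,7],
    [20,35,10,7],
    [20,35,10,7],
    [20,35,10,7]
  ]
}}

```text
clock: 0.98
tool_pos: [0.4062, -0.2943, 0.3271]
orientation: [-180.0, 0.0, -91.5]
force: [0.5, -0.8, -0.8]
opening: 0.0874
```

Emit:
{"name": "jog_arm", "arguments": {
  "commands": [
    [4,40,0,7],
    [4,40,0,7],
    [4,40,0,7],
    [4,40,0,7],
    [4,40,0,7],
    [4,40,0,7],
    [4,40,0,7],
    [4,40,0,7],
    [4,40,0,7],
    [4,34,0,7]
  ],
  "fingers": 60
}}

```text
clock: 1.82
tool_pos: [0.4454, 0.1003, 0.3267]
orientation: [-180.0, -0.0, -21.4]
force: [1.0, -0.4, -0.7]
opening: 0.0603
```

Run:
```python
from h import *
import pickle
o=get_obs();print(o["clock"],o["tool_pos"],o["orientation"],o["joint_pos"])
s=snapshot("wrist");save(s,"w1");pickle.dump((s,o),open("w1.pkl","wb"))
o=get_obs();print(o["tool_pos"],o["orientation"][2],o["force"],o["moment"])
print(proj(s,(0.542,.078,.202),o),proj(s,(.483,.094,.171),o))
```

```text
1.8167 [0.44537955 0.10025874 0.32671865] [-1.79956122e+02 -1.04031844e-02 -2.13926980e+01] [ 3.75165915e+01 -3.79959042e+00 -1.55323939e+01 -1.40449310e-02
 -7.82242501e+01  3.10935756e+01]
[0.44658469 0.10413769 0.32617507] -20.78985194966443 [2.23979646 4.1428927  1.6664872 ] [ 0.71207238 -0.30937238  0.0257178 ]
[304.74963451 100.08250746] [313.75916874 179.28649834]
```

View pics/w1.png

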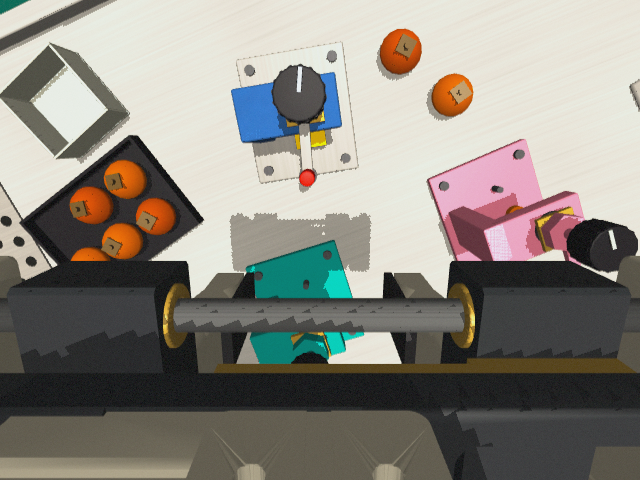

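The wrist view shows the blue stand: knob top ≈(299,93), red pin ≈(307,177), fruits at (400,51) and (452,95), and the turquoise stand under the fingers. I take a settled frame and measure.

```bash
cat >> h.py <<'E'
def find(s,o):
    im=s["image"].astype(int);hsv=cv2.cvtColor(s["image"],cv2.COLOR_RGB2HSV)
    out={}
    return im,hsv
E
python3 - <<'E'
from h import *
import pickle
import time
o=get_obs();s=snapshot("wrist");save(s,"w2");pickle.dump((s,o),open("w2.pkl","wb"))
im=s["image"].astype(int)
print(o["tool_pos"],o["orientation"][2])
ku=proj(s,(0.542,.078,.202),o);pu=proj(s,(.483,.094,.171),o);print(ku,pu)
x0,y0=int(pu[0])-30,int(pu[1])-30
c=im[y0:y0+60,x0:x0+60];m=((c[...,0]>100)&(c[...,1]<80)&(c[...,2]<80)).astype(np.uint8)
ys,xs=np.nonzero(m);(cx,cy),r=cv2.minEnclosingCircle(np.c_[xs,ys].astype(np.float32));P=plane(s,(cx+x0,cy+y0),.169,o);print("pin",cx+x0,cy+y0,r,P)
x0,y0=int(ku[0])-45,int(ku[1])-45
c=im[y0:y0+90,x0:x0+90];m=(c.max(2)<75).astype(np.uint8);m=cv2.morphologyEx(m,cv2.MORPH_CLOSE,np.ones((9,9)))
n,l,st,ce=cv2.connectedComponentsWithStats(m);i=1+np.argmax(st[1:,4]);m=(l==i).astype(np.uint8)
cn=max(cv2.findContours(m,0,2)[0],key=cv2.contourArea);(cx,cy),r=cv2.minEnclosingCircle(cn);Q=plane(s,(cx+x0,cy+y0),.202,o);print("knob",cx+x0,cy+y0,r,st[i],Q)
f=cam(s)[0,0];rr,t=ext(s,o);print("expected r knob",f*.02/(rr@Q+t)[2],"pin",f*.007/(rr@P+t)[2])
d=P-Q;print("dist",np.hypot(*d[:2]),"ang",np.degrees(np.arctan2(d[1],d[0])))
cv2.imwrite("pics/w2c.png",cv2.cvtColor(cv2.resize(s["image"][20:220,220:380],None,fx=3,fy=3),cv2.COLOR_RGB2BGR))
E
```

```text
[0.44658469 0.10413769 0.32617507] -20.78985194966443
[304.74750094 100.06940673] [313.75768039 179.27585841]
pin 312.2105255126953 177.07894706726074 8.547061920166016 [0.48506903 0.09467282 0.169     ]
knob 308.95861434936523 98.23098373413086 35.66835021972656 [ 19   9  55  70 710] [0.5420841 0.0746412 0.202    ]
expected r knob 27.18811244472342 pin 8.080840577645269
dist 0.06043164379804228 ang 160.6416284739874
```

View pics/w2c.png

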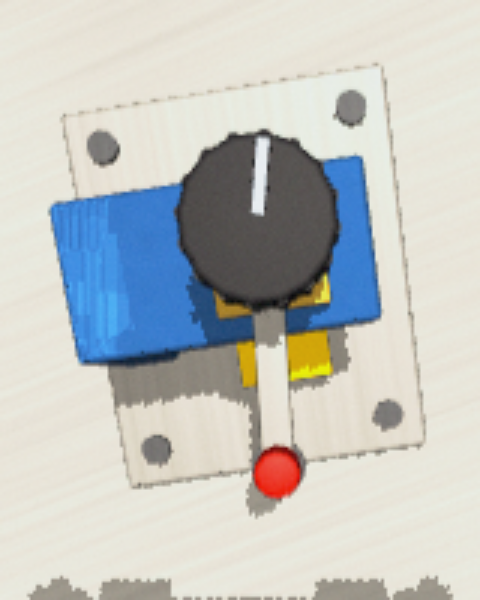

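Run:
```python
from h import *
import pickle
s,o=pickle.load(open("w2.pkl","rb"))
Q=plane(s,(220+258/3,20+213/3),.202,o);P=plane(s,(312.3,177.2),.171,o);d=P-Q
print(Q,P,np.hypot(*d[:2]),np.degrees(np.arctan2(d[1],d[0])))
im=s["image"].astype(int)[40:125,270:340];m=((im.max(2)<95)&(im.max(2)-im.min(2)<25)).astype(np.uint8)
m=cv2.morphologyEx(m,cv2.MORPH_CLOSE,np.ones((7,7)));m=cv2.morphologyEx(m,cv2.MORPH_OPEN,np.ones((15,15)))
ys,xs=np.nonzero(m);print(xs.min()+270,xs.max()+270,ys.min()+40,ys.max()+40)
S,_=pickle.load(open("scene0.pkl","rb"));D,_=pickle.load(open("side0.pkl","rb"))
for z,q in((.202,Q),):
  print("scene",proj(S,Q),proj(S,[Q[0],Q[1],.172]),"side",proj(D,Q),proj(D,[Q[0],Q[1],.172]), proj(D,P))
```

```text
[0.54748983 0.07487018 0.202     ] [0.48510019 0.09453848 0.171     ] 0.06541642995507116 162.5025700995209
280 331 65 124
scene [363.69884033 226.12829373] [363.19399717 238.23455405] side [275.48562011 237.71172091] [276.18523519 248.66143086] [305.9310283  259.94463428]
```

Emit:
{"name": "jog_arm", "arguments": {
  "commands": [
    [20,-5,-10,3.3],
    [18.4,-4.7,-10,0],
    [0,0,-35,0],
    [0,0,-35,0],
    [0,0,-20,0],
    [0,0,-15,0],
    [0,0,0,0],
    [0,0,0,0],
    [0,0,0,0],
    [0,0,0,0]
  ],
  "fingers": 40
}}

```text
clock: 2.75
tool_pos: [0.4851, 0.0884, 0.203]
orientation: [-179.9, -0.1, -18.5]
force: [-0.7, 0.6, 0.9]
opening: 0.0403
```

Run:
```python
from h import *
import pickle
o=get_obs();s=snapshot("wrist");save(s,"w3");print(o["tool_pos"],o["orientation"][2],o["force"],o["moment"])
s=snapshot("side");D=s
print(proj(D,(.485,.0945,.171)),proj(D,o["tool_pos"]))
cv2.imwrite("pics/s3.png",cv2.cvtColor(cv2.resize(s["image"][180:340,200:400],None,fx=4,fy=4),cv2.COLOR_RGB2BGR)[:600])
```

```text
[0.48506785 0.08836498 0.20300838] -18.498782462698788 [-0.68911594  0.62876723  0.91524031] [-0.09728094  0.13734945 -0.01672711]
[305.98576365 259.93630553] [306.38782263 245.97349782]
```

View pics/w3.png

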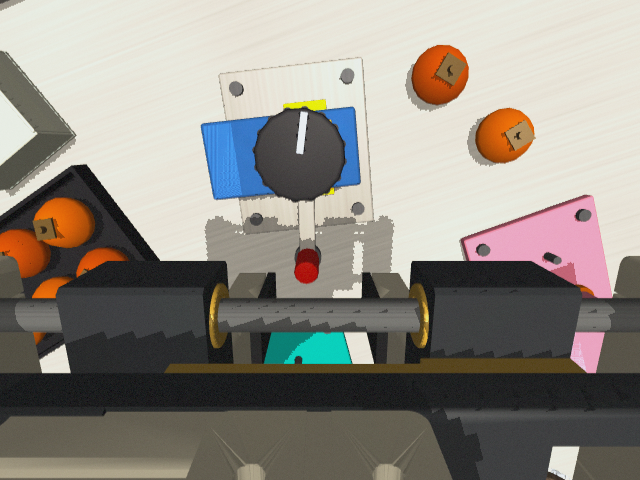

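View pics/s3.png

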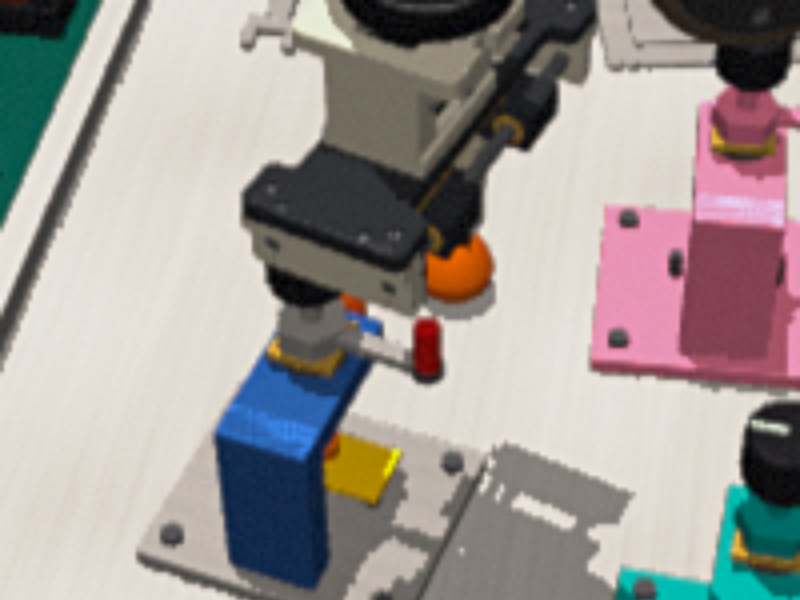

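Run:
```python
from h import *
o=get_obs();s=snapshot("wrist");print(o["tool_pos"],o["orientation"][2],o["force"],o["moment"])
Q=plane(s,(299.5,153),.202,o);P=plane(s,(306.5,272),.171,o);d=P-Q
print(Q,P,np.hypot(*d[:2]),np.degrees(np.arctan2(d[1],d[0])))
```

```text
[0.48484683 0.08839517 0.20275768] -18.491372406243663 [ 0.28233714 -0.30564143 -0.48889942] [-0.08318752  0.13806187  0.0340041 ]
[0.54749859 0.07509672 0.202     ] [0.48489682 0.09455368 0.171     ] 0.0655557373565579 162.7344801086808
```

Emit:
{"name": "jog_arm", "arguments": {
  "commands": [
    [0,6,0,0],
    [0,0,-20,0],
    [0,0,-20,0],
    [0,0,-14,0],
    [0,0,0,0],
    [0,0,0,0],
    [0,0,0,0],
    [0,0,0,0],
    [0,0,0,0],
    [0,0,0,0]
  ],
  "fingers": 40
}}

```text
clock: 3.73
tool_pos: [0.4847, 0.0943, 0.1483]
orientation: [-179.9, -0.1, -18.5]
force: [-0.3, 0.3, -0.4]
opening: 0.04
```

Emit:
{"name": "jog_arm", "arguments": {
  "commands": [
    [0,0,0,0],
    [0,0,0,0],
    [0,0,0,0],
    [0,0,0,0],
    [0,0,0,0],
    [0,0,0,0],
    [0,0,0,0],
    [0,0,0,0],
    [0,0,0,0],
    [0,0,0,0]
  ],
  "fingers": 19
}}

```text
clock: 4.57
tool_pos: [0.4843, 0.0941, 0.1475]
orientation: [180.0, 0.0, -18.5]
force: [-0.4, -0.7, 0.0]
opening: 0.019
```

Run:
```python
from h import *
o=get_obs();print(o["tool_pos"],o["orientation"][2],o["force"],o["moment"])
import numpy as np
A=np.array([.5473,.0752])
r=.065
# arc from 162.5 by +52 deg ; waypoints for tool centre
prev=np.array([.485,.0945])
for a in np.arange(162.6,218,4):
    p=A+r*np.array([np.cos(np.radians(a)),np.sin(np.radians(a))]);print(a,p.round(4),((p-prev)*1000).round(1));prev=p
```

```text
[0.4842946  0.0940986  0.14753717] -18.493062920158646 [-0.39366127 -0.74363753  0.01130515] [-0.04782871  0.13825167  0.01477715]
162.6 [0.4853 0.0946] [0.3 0.1]
166.6 [0.4841 0.0903] [-1.2 -4.4]
170.6 [0.4832 0.0858] [-0.9 -4.4]
174.6 [0.4826 0.0813] [-0.6 -4.5]
178.6 [0.4823 0.0768] [-0.3 -4.5]
182.6 [0.4824 0.0723] [ 0.  -4.5]
186.6 [0.4827 0.0677] [ 0.4 -4.5]
190.6 [0.4834 0.0632] [ 0.7 -4.5]
194.6 [0.4844 0.0588] [ 1.  -4.4]
198.6 [0.4857 0.0545] [ 1.3 -4.3]
202.6 [0.4873 0.0502] [ 1.6 -4.2]
206.6 [0.4892 0.0461] [ 1.9 -4.1]
210.6 [0.4914 0.0421] [ 2.2 -4. ]
214.6 [0.4938 0.0383] [ 2.4 -3.8]
```

Emit:
{"name": "jog_arm", "arguments": {
  "commands": [
    [-0.6,-2.2,0,2],
    [-1.1,-4.4,1,4],
    [-0.9,-4.4,0,4],
    [-0.6,-4.5,0,4],
    [-0.3,-4.5,0,4],
    [0,-4.5,0,4],
    [0.4,-4.5,0,4],
    [0.7,-4.5,0,4],
    [1,-4.4,0,4],
    [0,0,0,0]
  ]
}}

```text
clock: 5.4
tool_pos: [0.4839, 0.0566, 0.149]
orientation: [-180.0, -0.1, 15.7]
force: [0.6, 0.9, 0.6]
opening: 0.0189
```

Run:
```python
from h import *
o=get_obs();print(o["tool_pos"],o["orientation"][2],o["force"],o["moment"])
s=snapshot("wrist");save(s,"w4")
```

```text
[0.48385056 0.05656227 0.14904406] 15.681725094664369 [0.62390923 0.86987756 0.60105222] [ 0.48245296 -0.05052675 -0.04724999]
```

View pics/w4.png

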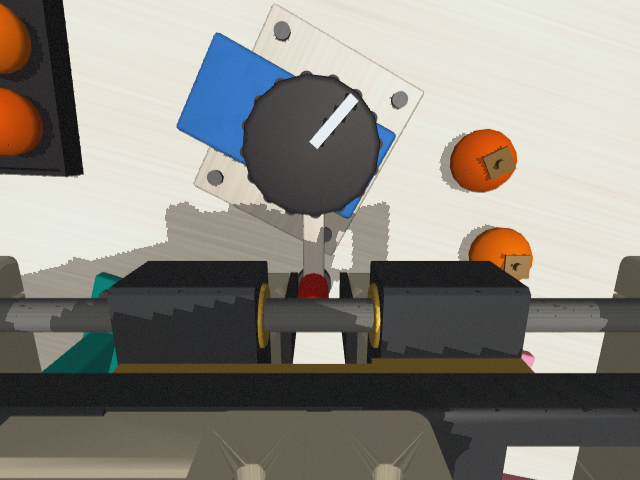

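Emit:
{"name": "jog_arm", "arguments": {
  "commands": [
    [1.2,-4.3,0,4],
    [1.5,-4.2,0,4],
    [1.8,-4.1,0,4],
    [2.1,-4,0,4],
    [2.4,-3.9,0,4],
    [2.6,-3.7,0,4],
    [0,0,0,0],
    [-1.5,2,0,0],
    [0,0,0,0],
    [0,0,0,0]
  ]
}}

```text
clock: 6.28
tool_pos: [0.4925, 0.034, 0.1484]
orientation: [-180.0, 0.0, 39.4]
force: [0.3, 0.1, 0.4]
opening: 0.0192
```

Run:
```python
from h import *
o=get_obs();print(o["tool_pos"],o["orientation"][2],o["force"],o["moment"])
s=snapshot("wrist");save(s,"w5");print(proj(s,(.5473,.0752,.202),o))
for u in [(310,275)]: print(plane(s,u,.173,o))
```

```text
[0.49251367 0.03402596 0.14842412] 39.39190130884855 [0.33914385 0.12511112 0.44432103] [-0.16314861  0.10617754 -0.02387051]
[326.42096482 137.13751973]
[0.50360787 0.04657002 0.173     ]
```

View pics/w5.png

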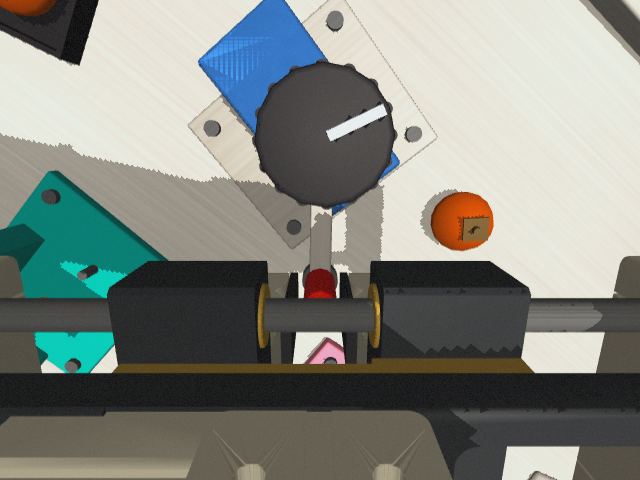

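Emit:
{"name": "jog_arm", "arguments": {
  "commands": [
    [0,0,35,0],
    [0,0,38,0],
    [20,15,3,7],
    [20,15,0,7],
    [14.8,11.2,0,7],
    [0,0,0,7],
    [0,0,0,7],
    [0,0,0,6],
    [0,0,0,0],
    [0,0,0,0]
  ],
  "fingers": 60
}}

```text
clock: 7.17
tool_pos: [0.5476, 0.0752, 0.2245]
orientation: [-180.0, 0.0, 80.3]
force: [-0.4, 0.4, -0.6]
opening: 0.06
```

Run:
```python
from h import *
import pickle
o=get_obs();print(o["tool_pos"],o["orientation"][2],o["joint_pos"],o["force"],o["moment"])
for n in ("side","scene"):
    s=snapshot(n);pickle.dump(s,open(n+"6.pkl","wb"))
    c=s["image"][180:340,200:400] if n=="side" else s["image"][200:330,300:440]
    cv2.imwrite(f"pics/{n}6.png",cv2.cvtColor(cv2.resize(c,None,fx=4,fy=4)[:600],cv2.COLOR_RGB2BGR))
```

```text
[0.54764019 0.07523835 0.22445225] 80.27973441051373 [ 2.81264331e+01  9.16234859e+00 -1.50644885e+01  2.40340332e-03
 -6.57927950e+01  1.42152314e+02] [-0.38440241  0.35915261 -0.58300698] [-0.17628068  0.03986042 -0.04595172]
```

View pics/side6.png

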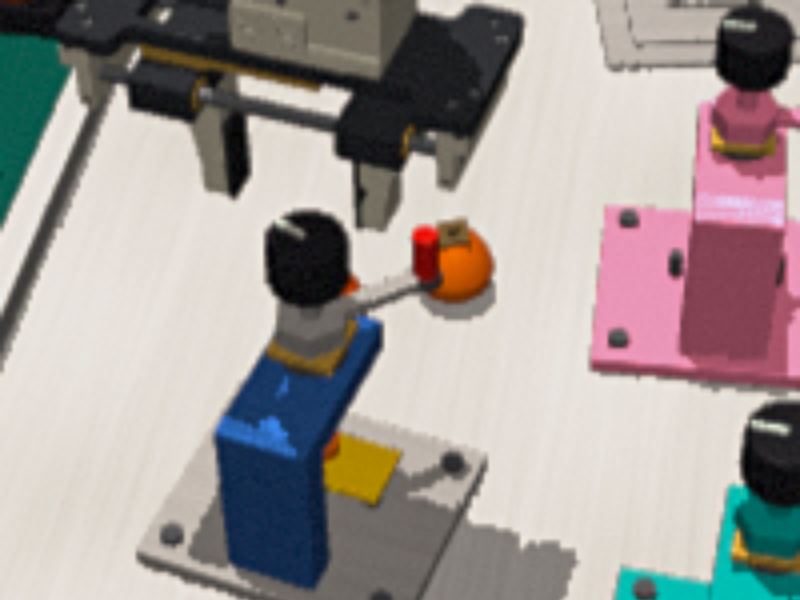

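View pics/scene6.png

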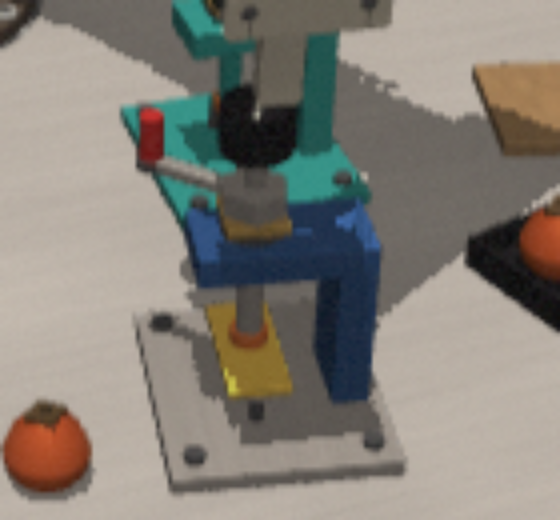

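Emit:
{"name": "jog_arm", "arguments": {
  "commands": [
    [0,0,-20,0],
    [0,0,-20,0],
    [0,0,-7.5,0],
    [0,0,0,0],
    [0,0,0,0],
    [0,0,0,0],
    [0,0,0,0],
    [0,0,0,0],
    [0,0,0,0],
    [0,0,0,0]
  ]
}}

```text
clock: 8.1
tool_pos: [0.5479, 0.0753, 0.1775]
orientation: [180.0, -0.0, 80.5]
force: [-0.6, 0.5, -0.9]
opening: 0.06
```

Emit:
{"name": "jog_arm", "arguments": {
  "commands": [
    [0,0,0,0],
    [0,0,0,0],
    [0,0,0,0],
    [0,0,0,0],
    [0,0,0,0],
    [0,0,0,0],
    [0,0,0,0],
    [0,0,0,0],
    [0,0,0,0],
    [0,0,0,0]
  ],
  "fingers": 20
}}

```text
clock: 8.93
tool_pos: [0.5468, 0.0753, 0.177]
orientation: [-179.9, 0.0, 80.5]
force: [-5.1, 1.3, 4.6]
opening: 0.0389
```

```bash
cat > r.py <<'E'
from h import *
o=get_obs();print(o["clock"],o["tool_pos"].round(4),o["orientation"].round(2),"F",o["force"].round(2),"M",o["moment"].round(3),o["opening"],o["tau"][5])
E
python3 r.py
```

```text
8.9333 [0.5468 0.0753 0.177 ] [-1.799e+02  1.000e-02  8.049e+01] F [-5.07  1.35  4.6 ] M [ 0.612  1.929 -0.15 ] 0.03887863588759202 0.10100673185661435
```

Emit:
{"name": "jog_arm", "arguments": {
  "commands": [
    [-0.6,0,0,-2],
    [0,0,0,-2],
    [0,0,0,-2],
    [0,0,0,-2],
    [0,0,0,-2],
    [0,0,0,-2],
    [0,0,0,-2],
    [0,0,0,-2],
    [0,0,0,-2],
    [0,0,0,-2]
  ]
}}

```text
clock: 9.77
tool_pos: [0.5464, 0.0755, 0.177]
orientation: [-179.9, 0.0, 60.4]
force: [-4.3, 1.7, 4.5]
opening: 0.0395
```

```bash
python3 r.py
python3 - <<'E'
from h import *
import pickle
s=snapshot("scene");pickle.dump(s,open("scene7.pkl","wb"))
c=s["image"][200:330,300:440];cv2.imwrite("pics/scene7.png",cv2.cvtColor(cv2.resize(c,None,fx=4,fy=4)[:600],cv2.COLOR_RGB2BGR))
s=snapshot("wrist");save(s,"w7")
E
```

```text
9.7667 [0.5464 0.0755 0.177 ] [-1.7993e+02  3.0000e-02  6.0440e+01] F [-4.31  1.74  4.48] M [0.825 1.804 0.267] 0.03949450689051886 0.427312720566988
```

View pics/w7.png

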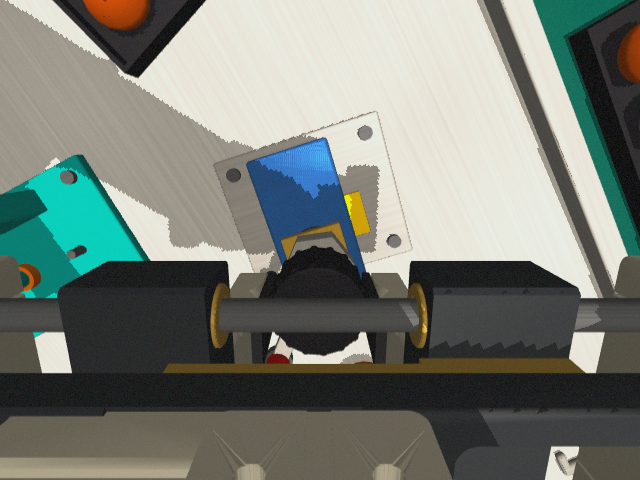

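View pics/scene7.png

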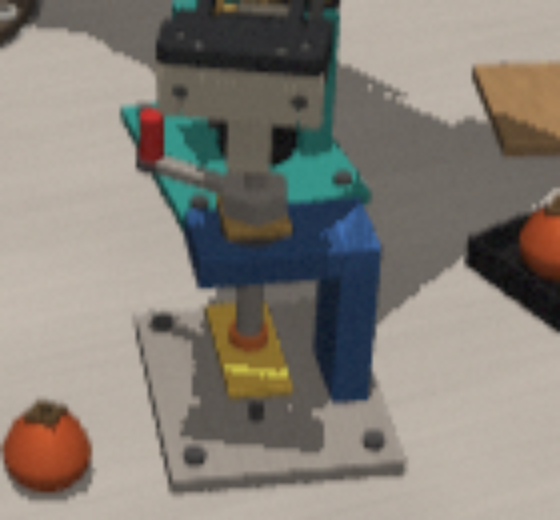

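Emit:
{"name": "jog_arm", "arguments": {
  "commands": [
    [0,0,0,-2],
    [0,0,0,-2],
    [0,0,0,-2],
    [0,0,0,-2],
    [0,0,0,-2],
    [0,0,0,-2],
    [0,0,0,-2],
    [0,0,0,-2],
    [0,0,0,-2],
    [0,0,0,-2]
  ]
}}

```text
clock: 10.7
tool_pos: [0.5461, 0.0757, 0.177]
orientation: [-179.9, 0.1, 40.5]
force: [-7.4, 4.4, 5.2]
opening: 0.0393
```

```bash
python3 r.py
```

```text
10.7 [0.5461 0.0757 0.177 ] [-1.7991e+02  6.0000e-02  4.0460e+01] F [-7.38  4.39  5.17] M [1.531 2.594 0.275] 0.03934037961282101 0.42473746463656425
```

Emit:
{"name": "jog_arm", "arguments": {
  "commands": [
    [0,0,0,-2],
    [0,0,0,-2],
    [0,0,0,-2],
    [0,0,0,-2],
    [0,0,0,-2],
    [0,0,0,-2],
    [0,0,0,-2],
    [0,0,0,-2],
    [0,0,0,-2],
    [0,0,0,-2]
  ]
}}

```text
clock: 11.53
tool_pos: [0.5459, 0.0761, 0.177]
orientation: [-179.9, 0.1, 20.5]
force: [-8.4, 6.0, 5.2]
opening: 0.039
```

```bash
python3 r.py
python3 - <<'E'
from h import *
import pickle
s=snapshot("scene");pickle.dump(s,open("scene8.pkl","wb"))
S0=pickle.load(open("scene6.pkl","rb"));S1=pickle.load(open("scene7.pkl","rb"))
for k in (S0,S1,s):
    c=k["image"][270:305,345:380].astype(int); 
    m=(c[...,0]>c[...,1]*1.7)&(c[...,0]>90); ys,xs=np.nonzero(m);print(len(xs),xs.mean(),ys.mean(),ys.min(),ys.max())
big=np.hstack([cv2.resize(k["image"][265:305,340:380],None,fx=6,fy=6) for k in (S0,S1,s)])
cv2.imwrite("pics/f8.png",cv2.cvtColor(big,cv2.COLOR_RGB2BGR))
print(plane(s,(362,290),.05)); print(proj(s,(.5473,.0752,.05)),proj(s,(.5473,.0752,.06)))
E
```

```text
11.5333 [0.5459 0.0761 0.177 ] [-1.799e+02  8.000e-02  2.046e+01] F [-8.44  6.05  5.17] M [2.162 3.083 0.27 ] 0.03899116932855701 0.4241358395665884
30 16.733333333333334 14.0 10 16
33 16.90909090909091 14.363636363636363 11 17
31 16.774193548387096 15.193548387096774 12 17
[0.56882413 0.06756487 0.05      ]
[361.39966559 283.63649586] [361.5468381  280.11921724]
```

View pics/f8.png

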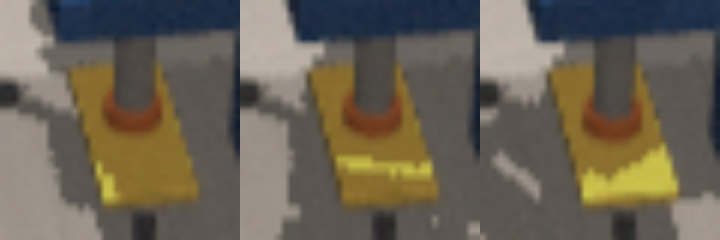

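Emit:
{"name": "jog_arm", "arguments": {
  "commands": [
    [-1,0.8,0,-1.5],
    [0,0,0,-1.5],
    [0,0,0,-1.5],
    [0,0,0,-1.5],
    [0,0,0,-1.5],
    [0,0,0,-1.5],
    [0,0,0,-1.5],
    [0,0,0,-1.5],
    [0,0,0,-1.5],
    [0,0,0,-1.5]
  ]
}}

```text
clock: 12.42
tool_pos: [0.5458, 0.0764, 0.177]
orientation: [-180.0, 0.0, 5.5]
force: [-3.7, 2.7, 2.2]
opening: 0.0392
```

```bash
python3 r.py
```

```text
12.4167 [0.5458 0.0764 0.177 ] [-1.7997e+02  4.0000e-02  5.4900e+00] F [-3.68  2.68  2.19] M [1.062 1.408 0.268] 0.039150727298945066 0.24642152711749077
```

Emit:
{"name": "jog_arm", "arguments": {
  "commands": [
    [0,0,0,-1.5],
    [0,0,0,-1.5],
    [0,0,0,-1.5],
    [0,0,0,-1.5],
    [0,0,0,-1.5],
    [0,0,0,-1.5],
    [0,0,0,-1.5],
    [0,0,0,-1.5],
    [0,0,0,-1.5],
    [0,0,0,-1.5]
  ]
}}

```text
clock: 13.25
tool_pos: [0.5458, 0.0767, 0.177]
orientation: [-180.0, 0.0, -9.5]
force: [-3.0, 3.3, 2.7]
opening: 0.0397
```

```bash
python3 r.py
```

```text
13.25 [0.5458 0.0767 0.177 ] [-1.7995e+02  4.0000e-02 -9.5000e+00] F [-3.04  3.33  2.68] M [1.467 1.516 0.387] 0.03971975061024038 0.18678019288927317
```

Run:
```python
from h import *
import pickle
for i in range(4):
    s=snapshot("scene");o=get_obs();print(o["moment"].round(3),o["force"].round(1),o["tau"][5].round(3),o["orientation"][2])
pickle.dump(s,open("scene9.pkl","wb"))
L=[pickle.load(open(f"scene{i}.pkl","rb")) for i in (6,7,8,9)]
for k in L:
    c=k["image"][270:305,345:380].astype(int); 
    m=(c[...,0]>c[...,1]*1.7)&(c[...,0]>90); ys,xs=np.nonzero(m);print(len(xs),xs.mean(),ys.mean(),ys.min(),ys.max())
big=np.hstack([cv2.resize(k["image"][265:305,345:378],None,fx=6,fy=6) for k in L])
cv2.imwrite("pics/f9.png",cv2.cvtColor(big,cv2.COLOR_RGB2BGR))
```

```text
[1.467 1.493 0.233] [-3.8  4.9  2.1] 0.019 -9.619994866017358
[1.551 1.504 0.05 ] [-2.8  4.2  2.6] -0.493 -9.501468974855745
[1.479 1.43  0.063] [-4.4  2.9  2.2] -0.178 -9.466287772779317
[1.488 1.464 0.043] [-3.2  4.4  2.1] -0.069 -9.455792634370205
30 16.733333333333334 14.0 10 16
33 16.90909090909091 14.363636363636363 11 17
31 16.774193548387096 15.193548387096774 12 17
33 16.939393939393938 16.09090909090909 13 18
```

View pics/f9.png

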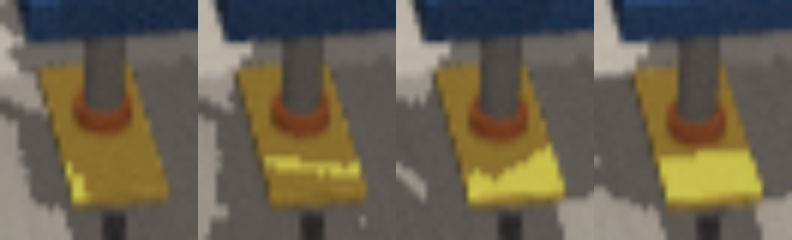

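Emit:
{"name": "jog_arm", "arguments": {
  "commands": [
    [0,0,0,-1],
    [0,0,0,-1],
    [0,0,0,-1],
    [0,0,0,-1],
    [0,0,0,-1],
    [0,0,0,-1],
    [0,0,0,-1],
    [0,0,0,-1],
    [0,0,0,-1],
    [0,0,0,-1]
  ]
}}

```text
clock: 14.28
tool_pos: [0.5458, 0.0769, 0.177]
orientation: [-179.9, 0.0, -19.5]
force: [-3.6, 5.3, 1.5]
opening: 0.0394
```

```bash
python3 r.py
```

```text
14.2833 [0.5458 0.0769 0.177 ] [-1.7994e+02  4.0000e-02 -1.9470e+01] F [-3.64  5.32  1.51] M [1.769 1.42  0.346] 0.03943921123961448 -0.023612313671037555
```

Emit:
{"name": "jog_arm", "arguments": {
  "commands": [
    [0,0,0,-0.8],
    [0,0,0,-0.8],
    [0,0,0,-0.8],
    [0,0,0,-0.8],
    [0,0,0,-0.8],
    [0,0,0,-0.8],
    [0,0,0,-0.8],
    [0,0,0,-0.8],
    [0,0,0,-0.8],
    [0,0,0,-0.8]
  ]
}}

```text
clock: 15.12
tool_pos: [0.5459, 0.077, 0.177]
orientation: [-179.9, 0.0, -27.5]
force: [-3.6, 5.1, 1.6]
opening: 0.0391
```

```bash
python3 r.py
python3 - <<'E'
from h import *
import pickle
s=snapshot("scene");o=get_obs();print(o["moment"].round(3))
pickle.dump(s,open("scene10.pkl","wb"))
L=[pickle.load(open(f"scene{i}.pkl","rb")) for i in (6,7,8,9,10)]
for k in L:
    c=k["image"][270:305,345:380].astype(int); 
    m=(c[...,0]>c[...,1]*1.7)&(c[...,0]>90); ys,xs=np.nonzero(m);
    g=k["image"].astype(int)[260:310,335:385]; y=(g[...,0]>90)&(g[...,2]<g[...,0]*.5)&(g[...,1]>g[...,0]*.65); yy,xx=np.nonzero(y)
    print(len(xs),ys.mean().round(2),ys.min(),ys.max(),"plate",len(xx),yy.min(),yy.max())
big=np.hstack([cv2.resize(k["image"][265:305,345:378],None,fx=8,fy=8,interpolation=cv2.INTER_NEAREST) for k in L[2:]])
cv2.imwrite("pics/f10.png",cv2.cvtColor(big,cv2.COLOR_RGB2BGR))
E
```

```text
15.1167 [0.5459 0.077  0.177 ] [-1.7994e+02  5.0000e-02 -2.7460e+01] F [-3.65  5.1   1.59] M [1.945 1.405 0.389] 0.0390709641113041 -0.12326548341661692
[2.02  1.457 0.264]
30 14.0 10 16 plate 278 16 39
33 14.36 11 17 plate 270 16 39
31 15.19 12 17 plate 267 16 39
33 16.09 13 18 plate 267 16 39
29 16.21 13 18 plate 267 17 39
```

View pics/f10.png

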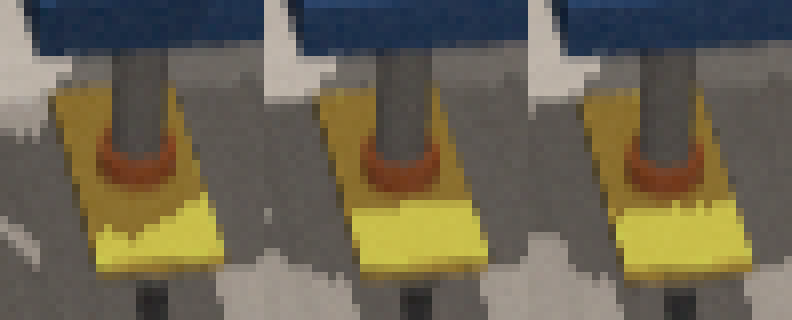

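Emit:
{"name": "jog_arm", "arguments": {
  "commands": [
    [0,0,0,-0.6],
    [0,0,0,-0.6],
    [0,0,0,-0.6],
    [0,0,0,-0.6],
    [0,0,0,-0.6],
    [0,0,0,-0.6],
    [0,0,0,-0.6],
    [0,0,0,-0.6],
    [0,0,0,-0.6],
    [0,0,0,-0.6]
  ]
}}

```text
clock: 16.0
tool_pos: [0.546, 0.0772, 0.177]
orientation: [-179.9, 0.1, -33.4]
force: [-5.2, 5.0, 2.0]
opening: 0.0392
```

```bash
python3 r.py
```

```text
16.0 [0.546  0.0772 0.177 ] [-1.7993e+02  5.0000e-02 -3.3440e+01] F [-5.23  5.02  2.  ] M [2.147 1.412 0.392] 0.03920357349304522 -0.21562676411122084
```

Emit:
{"name": "jog_arm", "arguments": {
  "commands": [
    [0,0,0,0],
    [0,0,0,0],
    [0,0,0,0],
    [0,0,0,0],
    [0,0,0,0],
    [0,0,15,0],
    [0,0,20,0],
    [0,0,18,0],
    [0,0,0,0],
    [0,0,0,0]
  ],
  "fingers": 58
}}

```text
clock: 16.83
tool_pos: [0.5468, 0.0761, 0.2311]
orientation: [-179.9, -0.1, -33.5]
force: [-0.2, -0.2, -0.5]
opening: 0.0579
```

```bash
python3 r.py
python3 - <<'E'
from h import *
import pickle
s=snapshot("scene");pickle.dump(s,open("scene11.pkl","wb"))
D=snapshot("side");d=D["image"][220:300,250:330];c=s["image"][205:305,340:400]
a=cv2.resize(d,None,fx=5,fy=5);b=cv2.resize(c,None,fx=4,fy=4)
cv2.imwrite("pics/f11.png",cv2.cvtColor(np.hstack([a,b]),cv2.COLOR_RGB2BGR))
print("pred",proj(D,(.5473+.065*np.cos(np.radians(217)),.0752+.065*np.sin(np.radians(217)),.1735)))
im=D["image"].astype(int)[230:290,290:330];m=(im[...,0]>130)&(im[...,1]<90)&(im[...,2]<90);ys,xs=np.nonzero(m);print(xs.mean()+290,ys.min()+230,ys.max()+230)
E
```

```text
16.8333 [0.5468 0.0761 0.2311] [-1.7989e+02 -7.0000e-02 -3.3500e+01] F [-0.18 -0.2  -0.47] M [-0.062  0.171 -0.012] 0.05792872293532696 0.0006538089110108558
pred [305.72930176 237.43829229]
314.875 237 253
```

View pics/f11.png

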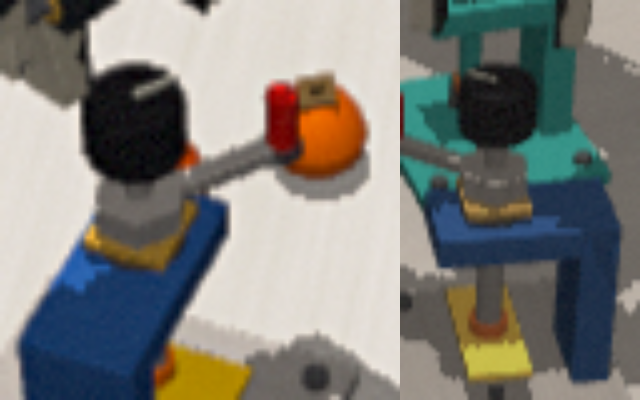

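Run:
```python
from h import *
import pickle
s,o=pickle.load(open("w2.pkl","rb"));D,_=pickle.load(open("side0.pkl","rb"))
a=plane(s,(220+257/3,20+215/3),.202,o);b=plane(s,(220+263/3,20+138/3),.202,o);d=b-a;print("init",np.degrees(np.arctan2(d[1],d[0])))
a=plane(D,(250+137/5,220+98/5),.202);b=plane(D,(250+178/5,220+78/5),.202);d=b-a;print("now",a,b,np.degrees(np.arctan2(d[1],d[0])))
```

```text
init -26.06712269278094
now [0.54281317 0.07934183 0.202     ] [0.52946928 0.06603835 0.202     ] -135.08688753650083
```

Emit:
{"name": "jog_arm", "arguments": {
  "commands": [
    [-6,-4,0,7.1],
    [-6,-4,0,7.1],
    [-6,-4,0,7.1],
    [-6,-4,0,7.1],
    [-6,-5,0,7.1],
    [-6,-5,0,7.1],
    [-6,-5,0,7],
    [-5,-5,0,7],
    [-4.4,-4,0,7],
    [0,0,0,7]
  ],
  "fingers": 40
}}

```text
clock: 17.77
tool_pos: [0.4935, 0.0352, 0.2292]
orientation: [-180.0, 0.1, 37.4]
force: [0.8, 0.4, -0.3]
opening: 0.0396
```

```bash
python3 r.py
python3 - <<'E'
from h import *
snapshot("scene");snapshot("scene")
o=get_obs();s=snapshot("wrist");save(s,"w12");print(o["tool_pos"],o["orientation"][2]);p=(.5473+.065*np.cos(np.radians(217)),.0752+.065*np.sin(np.radians(217)),.1735);print(p,proj(s,p,o))
E
```

```text
17.7667 [0.4935 0.0352 0.2292] [-1.7996e+02  1.0000e-01  3.7430e+01] F [ 0.79  0.39 -0.29] M [-0.116  0.104 -0.015] 0.03962195610384327 -2.3595111072063446
[0.49422012 0.03567497 0.22929513] 37.22132309708841
(np.float64(0.49538869184692597), np.float64(0.036082023495116855), 0.1735) [318.10061762 252.54735862]
```

View pics/w12.png

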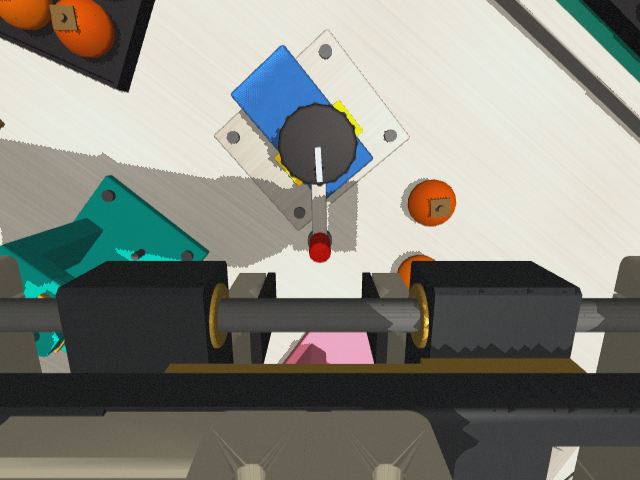

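The pin sits at (319,253), as predicted, and the stripe now lies along the lever (≈−143°). That makes the knob turn ≈−117°, so there was no slip. I descend around the pin.

Emit:
{"name": "jog_arm", "arguments": {
  "commands": [
    [0.8,0.3,-20,0],
    [0,0,-25,0],
    [0,0,-25,0],
    [0,0,-9,0],
    [0,0,0,0],
    [0,0,0,0],
    [0,0,0,0],
    [0,0,0,0],
    [0,0,0,0],
    [0,0,0,0]
  ]
}}

```text
clock: 18.75
tool_pos: [0.496, 0.0365, 0.1519]
orientation: [180.0, -0.1, 37.1]
force: [-0.2, -0.1, 0.7]
opening: 0.0401
```

Emit:
{"name": "jog_arm", "arguments": {
  "commands": [
    [0,0,0,0],
    [0,0,0,0],
    [0,0,0,0],
    [0,0,0,0],
    [0,0,0,0],
    [0,0,0,0],
    [0,0,0,0],
    [0,0,0,0],
    [0,0,0,0],
    [0,0,0,0]
  ],
  "fingers": 19
}}

```text
clock: 19.58
tool_pos: [0.4956, 0.0363, 0.151]
orientation: [180.0, 0.0, 37.1]
force: [-0.5, 0.6, -0.6]
opening: 0.0188
```

```bash
python3 r.py
python3 - <<'E'
import numpy as np
A=np.array([.5473,.0752])
for a in range(217,70,-4):
    f=lambda a:A+.065*np.array([np.cos(np.radians(a)),np.sin(np.radians(a))])
    print(a,f(a).round(4),((f(a-4)-f(a))*1000).round(1),end='; ')
E
```

```text
19.5833 [0.4956 0.0363 0.151 ] [180.     0.    37.11] F [-0.45  0.56 -0.59] M [-0.138  0.052  0.03 ] 0.018822966070886623 -6.457819836214185e-05
217 [0.4954 0.0361] [-2.6  3.7]; 213 [0.4928 0.0398] [-2.3  3.9]; 209 [0.4904 0.0437] [-2.1  4. ]; 205 [0.4884 0.0477] [-1.8  4.2]; 201 [0.4866 0.0519] [-1.5  4.3]; 197 [0.4851 0.0562] [-1.2  4.4]; 193 [0.484  0.0606] [-0.9  4.5]; 189 [0.4831 0.065 ] [-0.6  4.5]; 185 [0.4825 0.0695] [-0.2  4.5]; 181 [0.4823 0.0741] [0.1 4.5]; 177 [0.4824 0.0786] [0.4 4.5]; 173 [0.4828 0.0831] [0.7 4.5]; 169 [0.4835 0.0876] [1.  4.4]; 165 [0.4845 0.092 ] [1.3 4.3]; 161 [0.4858 0.0964] [1.6 4.2]; 157 [0.4875 0.1006] [1.9 4.1]; 153 [0.4894 0.1047] [2.2 4. ]; 149 [0.4916 0.1087] [2.5 3.8]; 145 [0.4941 0.1125] [2.7 3.6]; 141 [0.4968 0.1161] [3.  3.4]; 137 [0.4998 0.1195] [3.2 3.2]; 133 [0.503  0.1227] [3.4 3. ]; 129 [0.5064 0.1257] [3.6 2.7]; 125 [0.51   0.1284] [3.8 2.5]; 121 [0.5138 0.1309] [4.  2.2]; 117 [0.5178 0.1331] [4.1 1.9]; 113 [0.5219 0.135 ] [4.2 1.6]; 109 [0.5261 0.1367] [4.3 1.3]; 105 [0.5305 0.138 ] [4.4 1. ]; 101 [0.5349 0.139 ] [4.5 0.7]; 97 [0.5394 0.1397] [4.5 0.4]; 93 [0.5439 0.1401] [4.5 0.1]; 89 [0.5484 0.1402] [ 4.5 -0.2]; 85 [0.553 0.14 ] [ 4.5 -0.6]; 81 [0.5575 0.1394] [ 4.5 -0.9]; 77 [0.5619 0.1385] [ 4.4 -1.2]; 73 [0.5663 0.1374] [ 4.3 -1.5];
```

Emit:
{"name": "jog_arm", "arguments": {
  "commands": [
    [-2.6,3.7,0,-4],
    [-2.3,3.9,0,-4],
    [-2.1,4,-0.3,-4],
    [-1.8,4.2,-0.3,-4],
    [-1.5,4.3,-0.3,-4],
    [-0.6,2.2,0,-2],
    [-0.6,2.2,0,-2],
    [-0.5,2.2,0,-2],
    [-0.4,2.3,0,-2],
    [-0.3,2.3,0,-2]
  ]
}}

```text
clock: 20.42
tool_pos: [0.4825, 0.0674, 0.1499]
orientation: [180.0, 0.0, 7.0]
force: [-0.4, -1.1, -0.9]
opening: 0.0191
```

```bash
cat > t.py <<'E'
from h import *
o=get_obs();p=o["tool_pos"];a=np.arctan2(p[1]-.0752,p[0]-.5473);t=np.array([np.sin(a),-np.cos(a)])
print(o["clock"],"ang",np.degrees(a)%360,"r",np.hypot(p[1]-.0752,p[0]-.5473),"yaw",o["orientation"][2],"z",p[2],"Ftan",-(o["force"][:2]@t),"Frad",o["force"][0]*np.cos(a)+o["force"][1]*np.sin(a),"Fz",o["force"][2],"M",o["moment"].round(2),p[:2].round(4))
E
python3 t.py
```

```text
20.4167 ang 186.88319440589447 r 0.06524618320888123 yaw 7.000460249656453 z 0.14993818026068295 Ftan 1.0542052574301846 Frad 0.5766333757764627 Fz -0.8569065867577721 M [-0.57  0.09 -0.04] [0.4825 0.0674]
```

Emit:
{"name": "jog_arm", "arguments": {
  "commands": [
    [-0.2,2.3,0,-2],
    [-0.1,2.3,0,-2],
    [0,2.3,0,-2],
    [0.1,2.3,0,-2],
    [0.2,2.3,0,-2],
    [0.3,2.2,0,-2],
    [0.3,2.2,0,-2],
    [0.4,2.2,0,-2],
    [0.5,2.2,0,-2],
    [0.6,2.2,0,-2]
  ]
}}

```text
clock: 21.25
tool_pos: [0.4838, 0.0894, 0.1496]
orientation: [179.9, 0.1, -13.0]
force: [-3.2, -2.1, -1.0]
opening: 0.0186
```

```bash
python3 t.py
```

```text
21.25 ang 167.37521567431568 r 0.06505550158265709 yaw -13.012261168497925 z 0.1495633500613726 Ftan 2.7533560126986987 Frad 2.6324863460290184 Fz -0.9682626905191629 M [-0.85  1.01  0.  ] [0.4838 0.0894]
```

Emit:
{"name": "jog_arm", "arguments": {
  "commands": [
    [0.4,1.7,0,-1.5],
    [0.4,1.6,0,-1.5],
    [0.4,1.6,0,-1.5],
    [0.5,1.6,0,-1.5],
    [0.5,1.6,0,-1.5],
    [0.6,1.6,0,-1.5],
    [0.6,1.6,0,-1.5],
    [0.6,1.6,0,-1.5],
    [0.7,1.5,0,-1.5],
    [0.7,1.5,0,-1.5]
  ]
}}

```text
clock: 22.08
tool_pos: [0.4888, 0.1043, 0.1492]
orientation: [179.8, 0.1, -28.0]
force: [-0.2, -5.9, -3.2]
opening: 0.0192
```

```bash
python3 t.py
```

```text
22.0833 ang 153.51797018072313 r 0.06532242006179526 yaw -27.999161809171447 z 0.1491580579654148 Ftan 5.347855201122276 Frad -2.4500478857906622 Fz -3.232476701271065 M [-2.34  0.32 -0.  ] [0.4888 0.1043]
```

Emit:
{"name": "jog_arm", "arguments": {
  "commands": [
    [0.5,1,0,-1],
    [0.5,1,0,-1],
    [0.5,1,0,-1],
    [0.5,1,0,-1],
    [0.6,1,0,-1],
    [0.6,1,0,-1],
    [0.6,1,0,-1],
    [0.6,0.9,0,-1],
    [0.6,0.9,0,-1],
    [0.6,0.9,0,-1]
  ]
}}

```text
clock: 22.92
tool_pos: [0.4939, 0.1131, 0.1488]
orientation: [179.6, 0.1, -38.0]
force: [-0.5, -9.6, -3.9]
opening: 0.0193
```

```bash
python3 t.py
```

```text
22.9167 ang 144.63662116279707 r 0.06542401055334097 yaw -37.98341130555162 z 0.1488343986875705 Ftan 8.135408880423752 Frad -5.137237293258 Fz -3.9109930879547936 M [-3.54  0.26  0.08] [0.4939 0.1131]
```

Emit:
{"name": "jog_arm", "arguments": {
  "commands": [
    [0.3,0.4,0,-0.5],
    [0.3,0.4,0,-0.5],
    [0.3,0.4,0,-0.5],
    [0.3,0.4,0,-0.5],
    [0.3,0.4,0,-0.5],
    [0.4,0.4,0,-0.5],
    [0.4,0.4,0,-0.5],
    [0.4,0.4,0,-0.5],
    [0.4,0.4,0,-0.5],
    [0.4,0.4,0,-0.5]
  ]
}}

```text
clock: 23.75
tool_pos: [0.4968, 0.1166, 0.1487]
orientation: [179.5, 0.1, -43.0]
force: [-2.6, -9.8, -2.7]
opening: 0.0191
```

```bash
python3 t.py
python3 - <<'E'
from h import *
o=get_obs();s=snapshot("wrist");save(s,"w13")
A=np.array([.5473,.0752])
E
python3 t.py
```

```text
23.75 ang 140.67141775419077 r 0.06529726723035076 yaw -42.97074421841159 z 0.1486671651756489 Ftan 9.224528474342964 Frad -4.242759913523062 Fz -2.6930105976046286 M [-3.67  1.11  0.05] [0.4968 0.1166]
23.8 ang 140.6113062412406 r 0.06529931070700068 yaw -43.00935152787643 z 0.14863466820984048 Ftan 8.920702469152115 Frad -5.105177113230507 Fz -2.539088176597781 M [-3.59  1.08  0.06] [0.4968 0.1166]
```

View pics/w13.png

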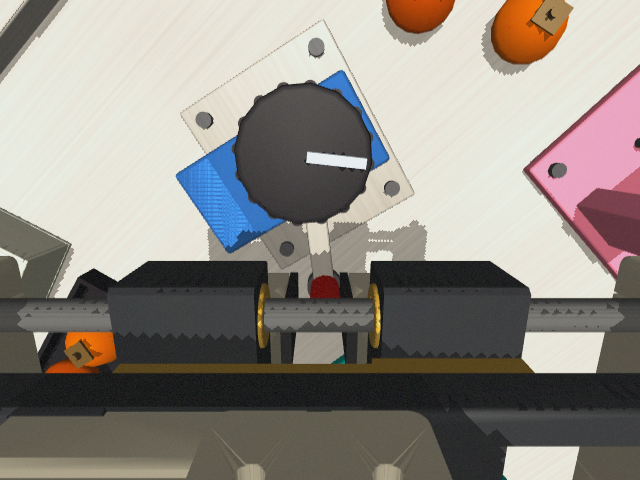

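Emit:
{"name": "jog_arm", "arguments": {
  "commands": [
    [-0.7,-0.9,0,0],
    [-0.9,-1.1,0,0],
    [0,0,0,0],
    [0,0,0,0],
    [0,0,0,0],
    [0,0,0,0],
    [0,0,0,0],
    [0,0,0,0],
    [0,0,0,0],
    [0,0,0,0]
  ],
  "fingers": 34
}}

```text
clock: 24.63
tool_pos: [0.4979, 0.1177, 0.1502]
orientation: [-180.0, -0.0, -42.9]
force: [-0.0, -0.2, 1.1]
opening: 0.0341
```

```bash
python3 t.py
```

```text
24.6333 ang 139.25978055997618 r 0.06519535010683478 yaw -42.891478829395595 z 0.1501595933147973 Ftan 0.12341401350089255 Frad -0.10014788980446272 Fz 1.1022696293218803 M [-0.01  0.14 -0.01] [0.4979 0.1177]
```

Emit:
{"name": "jog_arm", "arguments": {
  "commands": [
    [0,0,15,0],
    [0,0,20,0],
    [0,0,25,0],
    [0,0,30,0],
    [0,0,30,0],
    [0,0,0,0],
    [0,0,0,0],
    [0,0,0,0],
    [0,0,0,0],
    [0,0,0,0]
  ]
}}

```text
clock: 25.47
tool_pos: [0.4974, 0.1174, 0.269]
orientation: [179.9, 0.0, -42.9]
force: [0.0, 0.3, 0.5]
opening: 0.034
```

```bash
python3 r.py
python3 - <<'E'
from h import *
import pickle
s=snapshot("scene");pickle.dump(s,open("scene14.pkl","wb"));D=snapshot("side")
d=D["image"][220:320,230:330];c=s["image"][205:305,340:400]
cv2.imwrite("pics/f14.png",cv2.cvtColor(np.hstack([cv2.resize(d,None,fx=4,fy=4),cv2.resize(c,None,fx=4,fy=4)]),cv2.COLOR_RGB2BGR))
L=[pickle.load(open(f"scene{i}.pkl","rb")) for i in (6,7,8,9,10,11,14)]
for k in L:
    c=k["image"][270:305,345:380].astype(int); m=(c[...,0]>c[...,1]*1.7)&(c[...,0]>90); ys,xs=np.nonzero(m);print(len(xs),ys.mean().round(2))
o=get_obs();w=snapshot("wrist");save(w,"w14")
im=w["image"].astype(int);m=(im[...,0]>120)&(im[...,1]<50)&(im[...,2]<50);m[:, :250]=0;m[:,400:]=0
ys,xs=np.nonzero(m);
if len(xs):
    P=plane(w,(np.median(xs),np.median(ys)),.171,o);print(P,np.degrees(np.arctan2(P[1]-.0752,P[0]-.5473)),np.hypot(P[1]-.0752,P[0]-.5473))
S0,_=pickle.load(open("scene0.pkl","rb"));df=np.abs(S0["image"].astype(int)-s["image"].astype(int)).max(2)>60
cv2.imwrite("pics/diff.png",(df*255).astype(np.uint8))
E
```

```text
25.4667 [0.4974 0.1174 0.269 ] [ 1.7989e+02  4.0000e-02 -4.2900e+01] F [0.02 0.28 0.52] M [ 0.033  0.154 -0.045] 0.033961725003461514 -0.00012029717254335992
30 14.0
33 14.36
31 15.19
33 16.09
29 16.21
29 16.34
27 16.37
[0.49357107 0.11355921 0.171     ] 144.47545400702614 0.06601687057055462
```

View pics/f14.png

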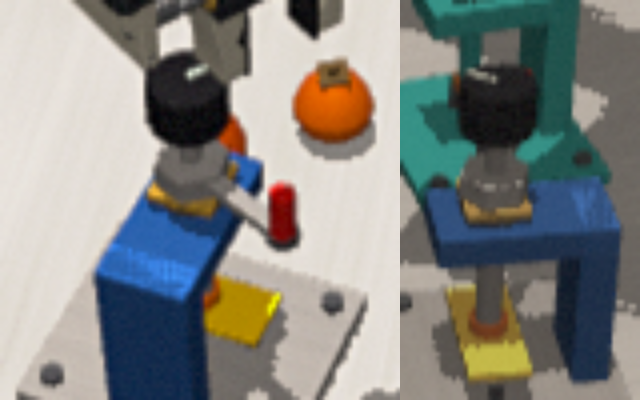

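View pics/w14.png

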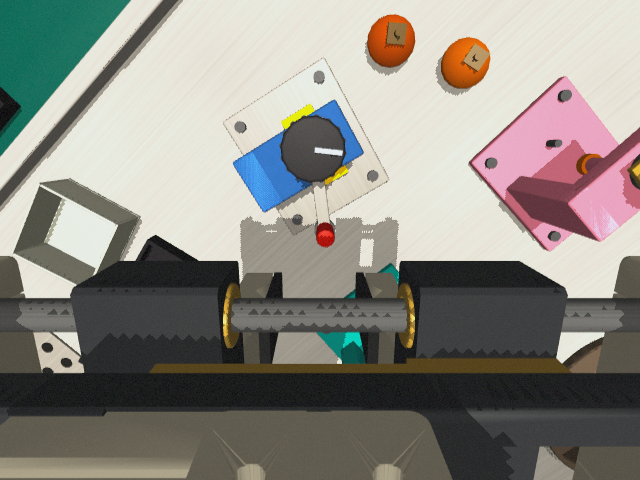

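Run:
```python
from h import *
o=get_obs();print(o["clock"],o["force"],o["qvel"].round(2));print(close_job())
```

```text
25.6167 [ 0.91558637 -0.01812181 -0.64940465] [ 0.07 -0.12  0.31  0.05 -0.1  -0.12]
the job is handed in; nothing more can be done
None
```

The job is handed in at 25.6 s. By my own measurements every step met its limits, but `close_job()` gave no verdict.

- **Nut loosened:** I turned the blue stand's jam nut back about 0.95 rad by its pin, and left the knob alone until then.
- **Knob turned:** I turned it about 114° clockwise; the white stripe shows 109–117°, so the jaws did not slip. Torque rose from 0.27 to 0.39 N m. That puts the foot at roughly 35–39 N on the plate, or at worst 29–47 N from the spread in where contact began.
- **Nut tightened:** I stopped at about 9.2 N sideways at the pin, which is roughly 80–107 N on the washer. Afterwards the pin stayed at about 144° and the stripe had not visibly moved.
- **End state:** the fingers are open and clear at z = 0.27 m, with no contact force. I felt no contact with the loose things and none looked displaced in the last pictures, but I did not measure their positions.

Some checks were weak or disagreed:

- One torque reading at first contact, 0.387 N m, was higher than the next (0.346) and did not fit the steady rise. I treated it as a transient.
- During tightening there was also 4–5 N of radial drag on the pin, so the washer figure is approximate.
- The pictures were too coarse to measure the plate's 2 mm deflection directly.

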